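# Lift the feed roll through the nip guard

## Task

The feed rolls on the bench are biting the pierced brass strip and I want to draw it out by hand. With the fingertips, reach in through the yellow-framed window of the guard and press the red release lever gently all the way down, so that the top roll lifts off the strip, and finish while still holding it down. Do not touch the guard, the top roll or the strip, do not force the lever against its stop, and leave the other things on the bench where they are.

Things in the scene. Friction and masses are not known exactly. Their poses are not given: they have to be found in the camera images.
- guard: fixed guard of yellow steel bars and clear panes over the green roll feeder: 240 mm wide (274 over its feet), 169 mm high, closed all round but for its window and strip slots. Origin on the bench, midway across. Axes: x level from the front (robot's side) to the back, y level across, z up. Front apron at x -195 mm; slope from there up to x -80 mm; flat top behind, the highest part of the machine
- window (a point): centre of the window's opening in the guard's sloping front (frame 6 mm thick, this point mid-thickness), 144 mm above the bench. Axes as the guard's. The slope rises 20 degrees towards +x: its outward normal leans 20 degrees from vertical towards -x. Clear opening 104 mm wide (y) by 84 mm up the slope. It may stand up to 12 mm off sideways (y) from the lever
- lever_pad (a point): middle of the upper face of the red pad of the release lever. Pad 34 (x) by 46 (y) by 7 mm thick, flat, level when the lever is up; its face is then about 20 mm inside the window's plane, 123 mm above the bench. Axes as the guard's when up; they turn with the lever
- release_lever (a joint): lever angle, rad: 0 up (rest), 0.30 fully down on its stop. It turns about a level pin along the guard's y, 75 mm towards +x of the pad's middle and 18 mm below the pad's upper face; fully down the pad has dropped 23 mm. Spring and roll weight push back with about 6 N at the pad at first, 9 N fully down; let go, it springs up
- top_roll (a joint): lift of the black top roll, m: 0 on the strip, 0.0081 with the lever fully down (27 mm per rad of the lever)
- strip: loose brass strip 420 x 30 x 4 mm with punched holes, lying level between the rolls and sticking out of both sides of the guard; origin at the middle of its underside, y along its length
- lantern: bystander: small white pierced lantern, 77 mm square, 165 mm high, loose; origin at the centre of its underside
- paint_tin: bystander: open grey paint tin, 80 mm across, 85 mm high, loose; origin at the centre of its underside
- finial: bystander: turned copper lantern finial, 52 mm across, 91 mm high, loose; origin at the centre of its underside
- wrench: bystander: steel wrench lying flat, 170 mm long along its x; origin at its underside

How it is judged:
By the outcome, as a careful person would: the job done as asked, in the order asked, and still so for the second after the job is handed in, while the arm keeps its last pose, push and grip.
It also fails if it takes over 38 s, if anything falls off the work surface, if the arm or the gripper's body presses on something with over 40 N, if the wrist force passes 120 N, or if a joint passes its speed limit or range.

## Robot

A 7-joint arm with a two-finger parallel gripper is mounted at the origin on the work surface. World frame = base frame: x ahead of the robot, y to its left, z up, the work surface at z = 0. Lengths are in m, angles in rad, forces in N, time in s.
With the tool pointing down it reaches from about 0.425 to 0.95 m from the base axis. Payload 4.7 kg.
Tool frame: the origin (TCP) lies at the very end of the fingers, on their centre line; the grasp point (between the pads) lies r.grip_depth behind it (r.grip_depth is the distance from the TCP to the grasp point, in m); z points along the fingers, y is the direction in which the jaws open and shut (so a half turn about z gives the same grasp; the last joint's range is limited). The gripper opens to 85 mm and grips with 20 to 120 N. Pads are 22 mm wide; open, the fingers measure 114 mm over their backs; the gripper's body (76 mm by 85 mm) begins 54 mm behind the grasp point. The pads swing forward as they close: fully open they stand 13 mm farther back than shut.
Start: joints at [1.157, 0.469, -0.049, 1.532, 0.024, 1.141, -0.082], TCP at [0.253, -0.626, 0.231] pointing down, gripper open.
Joint ranges: [-2.59, 2.59], [-0.33, 1.99], [-1.39, 1.29], [0.1, 2.45], [-1.04, 4.18], [0.21, 1.99], [-2.66, 2.66]. Speed limits (rad/s): [2.57, 2.57, 3.14, 3.14, 3.14, 3.14, 3.14].

## Interface

Orientations are given as a rotation vector (axis times angle).
In Python, from station import r gives the robot as it stands.
- The arm moves only by the tool step_arm, never from a script. Its argument "moves" is a list of rows, each an object with "claw": the closure, from 0 (fully open) to 1 (shut); "translation": the shift along the tool's x, y, z in cm, a list of three; "delta_rot": the turn, a rotation vector about the tool's x, y, z in degrees, a list of three. A call has 1 to 12 rows; each row is the pose to reach, as a shift and turn from the pose measured when the call began, along the tool's axes at that moment; what a row does not reach only later rows make up. A row lasts 1/10 s, in which the tool goes at most 50 mm and 8.59 degrees, less where a joint would pass 70% of its speed; a pose out of reach is approached as far as the arm can. A call with a gripper value outside its range is refused whole. The fingers move at their own pace and stop on an object; "newtons" is the grip in N (left out, the last holds). Time passes only in rows, so rows that repeat a pose let the fingers close. It gives the time, the measured TCP pose, the force and the opening at its end, in the units of the state.
- r.observe(): the state, without advancing time (a new reading comes with each control period).
- r.get_image(name): name is "scene" or "top" or "wrist"; returns the picture (420x560x3 uint8, blue, green, red); there is no depth.
- r.get_calibration(name): a dict with "mtx" (3x3 intrinsics, pixels), "origin" and "orientation" of the camera in the world. Camera axes: x right, y down, z forward; pixel columns grow to the right and rows downward; lengths in m; the calibration is good to about 2 mm. A picture is of the moment at which its call begins: read the wrist's pose just before it. get_calibration takes no time and is no camera call; for the wrist camera it gives the pose at the moment of the call.
- r.sign_off(): hands the job in, once; it reports no verdict.
Trained networks look in the newest picture that a camera, given by its name, has taken for a name from the list of things; names that differ only in an ending like _2 or _b are one class to them, and where a whole thing is asked for, a point or a joint stands for the part that bears it (a point fixed in the world has none). Each returns a list of dicts, best first, with "conf" (0 to 1); they miss things now and then, are a little off and sometimes report something else, mostly with a low value. They report only what shows in the picture. A call takes as long as a camera call.
- r.masks_of(thing, camera): "pixels" (420x560 bool, what is visible of it).
- r.landmark_of(thing, camera): "centre" ([x, y, z] in m, in world coordinates, good to about 4 mm: a listed point, or the origin of a listed thing).
The state is a dict: "clock": time; "qpos": joint angles; "joint_velocities": joint speeds; "effort": joint torques, N m; "eef_pos": TCP position; "ee_rot": TCP orientation; "ft_force": force on the tool from outside, world axes, zero at the start; "wrist_torque": the same for the moment, N m; "opening": finger opening in m.
Only numpy, scipy, OpenCV 4.12 (cv2) and the standard library are available. Lean on these libraries where they do the work, as an engineer would, in place of code of your own. Each camera call takes 0.05 s, during which the arm holds its last target. There are 200 camera calls.

## Working session

There is one attempt and no reset: what is moved stays moved. The work goes in short steps, Python scripts to look and compute and a tool call to move; the robot and the scene stay as the last step left them, time stands still between calls to the robot, and variables do not carry over. Pictures are saved under pics/ and viewed, about 8 in all and at most 12, crops included, and the job is handed in when it is done.

Besides the shell and the picture viewer there is one more tool, called as name(argument=value, ...), one argument or row to a line, values as JSON. step_arm: Moves the arm, as the interface text tells. Its arguments: {"type":"object","properties":{"moves":{"type":"array"},"newtons":{"type":"number"}},"required":["moves"]}

```bash
mkdir -p pics
cat > h.py <<'E'
from station import r
import numpy as np, cv2
from scipy.spatial.transform import Rotation as R
def snap(c,n):
    im=r.get_image(c); cv2.imwrite(f'pics/{n}.png',im); return im
def proj(c,P):
    k=r.get_calibration(c); o=np.array(k['orientation']); 
    M=o if o.shape==(3,3) else R.from_rotvec(o).as_matrix()
    p=(np.atleast_2d(P)-k['origin'])@M; q=p@np.array(k['mtx']).T
    return q[:,:2]/q[:,2:]
E
python3 - <<'E'
from h import *
s=r.observe(); print({k:np.round(v,3) for k,v in s.items()}, r.grip_depth)
for c in ('scene','top'):
    snap(c,c+'0')
    k=r.get_calibration(c); print(c,np.round(k['origin'],3),np.round(k['orientation'],3))
    for t in ('guard','window','lever_pad','strip','lantern','paint_tin','finial','wrench'):
        print(t,[(np.round(d['centre'],4),round(d['conf'],2)) for d in r.landmark_of(t,c)][:2])
a=np.hstack([cv2.imread('pics/scene0.png'),cv2.imread('pics/top0.png')])
E
```

```text
{'clock': np.float64(0.0), 'qpos': array([ 1.157,  0.469, -0.049,  1.534,  0.024,  1.141, -0.082]), 'joint_velocities': array([ 0.   ,  0.001, -0.001, -0.   , -0.001, -0.   ,  0.001]), 'effort': array([-1.0000e-03, -5.1031e+01, -4.7000e-02, -2.3771e+01,  1.1000e-02,
        8.0000e-03, -0.0000e+00]), 'eef_pos': array([ 0.253, -0.625,  0.23 ]), 'ee_rot': array([-3.082e+00, -6.000e-01,  1.000e-03]), 'ft_force': array([-0.068,  0.213,  0.127]), 'wrist_torque': array([-0.044, -0.027,  0.004]), 'opening': np.float64(0.086)} 0.0187
scene [ 1.54  -0.003  0.971] [-1.756 -1.672  0.774]
guard [(array([ 0.6288, -0.0994, -0.0034]), 0.6), (array([ 0.4391, -0.3365, -0.0061]), 0.57)]
window [(array([ 0.4971, -0.0674,  0.144 ]), 0.87)]
lever_pad []
strip [(array([ 0.635 , -0.4181,  0.0017]), 0.6)]
lantern [(array([ 0.4355,  0.3262, -0.001 ]), 0.75)]
paint_tin [(array([ 0.4398, -0.3371, -0.0008]), 0.81), (array([ 0.6279, -0.0989, -0.0024]), 0.35)]
finial [(array([ 0.628 , -0.0956, -0.002 ]), 0.62), (array([ 6.343e-01, -4.165e-01,  5.000e-04]), 0.6)]
wrench [(array([6.194e-01, 4.676e-01, 1.000e-04]), 0.65)]
top [0.37  0.019 1.297] [-2.114  2.152 -0.162]
guard []
window []
lever_pad [(array([ 0.504 , -0.0585,  0.1215]), 0.83)]
strip []
lantern [(array([ 0.4345,  0.3238, -0.0011]), 0.67)]
paint_tin []
finial [(array([ 0.6364, -0.4129, -0.0046]), 0.76)]
wrench [(array([ 0.6166,  0.4706, -0.0041]), 0.81)]
```

View pics/scene0.png

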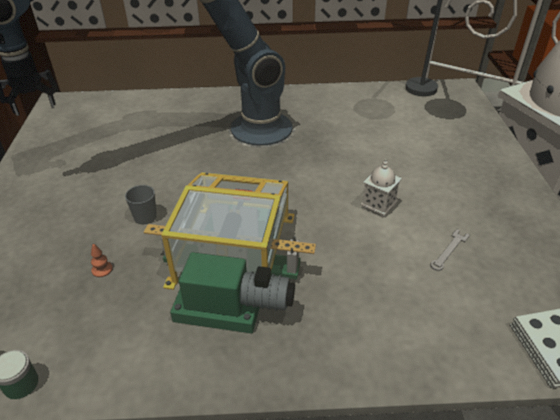

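View pics/top0.png

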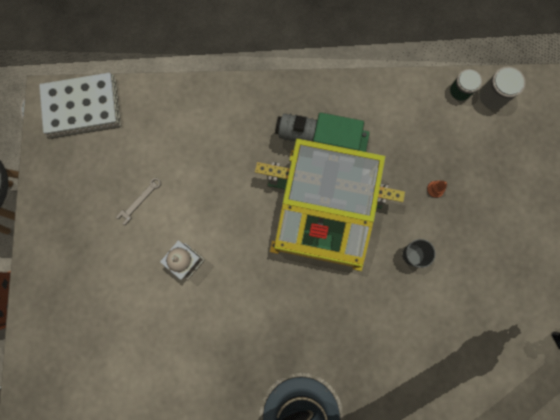

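The scene view shows the guard at about px (225,220), motor behind it. The top view shows the window at (323,233), the red pad at (319,231), the tin at (419,255), and the guard yawed slightly. I'll zoom in for the yaw and exact positions.

Run:
```python
from h import *
im=cv2.imread('pics/top0.png')
cv2.imwrite('pics/topz.png',cv2.resize(im[135:275,250:410],None,fx=5,fy=5,interpolation=cv2.INTER_CUBIC)[:600] if 0 else cv2.resize(im[135:275,250:410],None,fx=4.2,fy=4.2,interpolation=cv2.INTER_CUBIC))
k=r.get_calibration('top');M=R.from_rotvec(k['orientation']).as_matrix() if np.shape(k['orientation'])==(3,) else np.array(k['orientation'])
def unproj(u,v,z):
    d=M@np.linalg.inv(k['mtx'])@[u,v,1]; o=np.array(k['origin']); return o+d*(z-o[2])/d[2]
red=(im[...,2]>130)&(im[...,1]<70)&(im[...,0]<70); red[:,:280]=0;red[:,360:]=0;red[:200]=0;red[270:]=0
c=np.argwhere(red)[:,::-1].astype(np.float32);print(len(c),c.mean(0),cv2.minAreaRect(c))
print('pad',unproj(*c.mean(0),.123))
P=np.array([unproj(*x,.123)[:2] for x in c],np.float32);print(cv2.minAreaRect(P))
snap('top','t');m=r.masks_of('guard','top');print([ (x['conf'],x['pixels'].sum()) for x in m])
# yellow mask
hsv=cv2.cvtColor(im,cv2.COLOR_BGR2HSV);y=cv2.inRange(hsv,(24,170,120),(34,255,255));y[:, :250]=0
c=np.argwhere(y)[:,::-1].astype(np.float32);print(len(c),cv2.minAreaRect(c))
```

```text
111 [318.52252 230.87387] ((318.57061767578125, 230.68235778808594), (15.293599128723145, 10.84652328491211), 12.528807640075684)
pad [ 0.50217419 -0.05743147  0.123     ]
((0.5027467012405396, -0.057469941675662994), (0.04094370827078819, 0.029383448883891106), 76.3628921508789)
[(0.67, np.int64(9357)), (0.2, np.int64(581))]
2506 ((328.6346130371094, 204.32693481445312), (92.37069702148438, 116.10075378417969), 11.309932708740234)
```

View pics/topz.png

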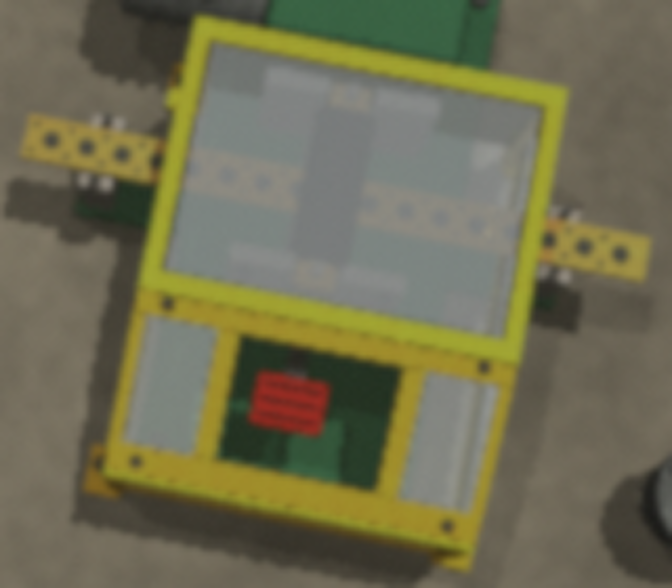

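The zoom shows the window opening corners at about (240,335), (402,372), (380,490) and (217,458) in crop px. The pad is at (290,403), a little to the robot's left of the window centre.

```bash
cat >> h.py <<'E'
def fit():
    from scipy.optimize import least_squares
    c20,s20=np.cos(np.radians(20)),np.sin(np.radians(20))
    W=np.array([[240,335],[402,372],[380,490],[217,458]])
    T=np.array([[142,288],[520,362],[568,88],[197,15]])
    px=np.vstack([W,T])/4.2+[250,135]-.4
    def model(p):
        x,y,yaw,wx,wy,L=p
        loc=[]
        for a,b in((42,52),(42,-52),(-42,-52),(-42,52)):
            loc.append([wx+a/1e3*c20,wy+b/1e3,.145+a/1e3*s20])
        loc+= [[-.08,.12,.169],[-.08,-.12,.169],[L,-.12,.169],[L,.12,.169]]
        loc=np.array(loc); Rz=R.from_euler('z',yaw).as_matrix()
        return loc@Rz.T+[x,y,0]
    f=lambda p:(proj('top',model(p))-px).ravel()
    s=least_squares(f,[.63,-.1,-.2,-.138,0,.1]); return s.x,s.fun
E
python3 - <<'E'
from h import *
x,f=fit(); print(np.round(x,4),np.degrees(x[2]));print(np.round(f.reshape(-1,2),1))
Rz=R.from_euler('z',x[2]).as_matrix()
g=np.r_[x[:2],0]; print('window',g+Rz@[x[3],x[4],.144]); 
for p in ([.5022,-.0574,.123],[.504,-.0585,.1215]): print('pad in guard',Rz.T@(np.array(p)-g))
s=r.observe(); T=R.from_rotvec(s['ee_rot']).as_matrix(); print(T.round(3))
E
```

```text
[ 0.6242 -0.0981 -0.2173 -0.1342  0.0008  0.0991] -12.452655139062744
[[ 0.2 -0.3]
 [ 0.8 -1.4]
 [-0.6  0.9]
 [-0.4  0.8]
 [-0.5 -0.2]
 [ 0.3  0.2]
 [ 0.3 -0.2]
 [-0.2  0.2]]
window [ 0.49327798 -0.06836857  0.144     ]
pad in guard [-0.12790128  0.01345802  0.123     ]
pad in guard [-0.12590643  0.01277204  0.1215    ]
[[ 0.927  0.375  0.   ]
 [ 0.375 -0.927 -0.   ]
 [ 0.     0.    -1.   ]]
```

```bash
cat >> h.py <<'E'
YAW=-0.2173; PAD0=np.array([.502,-.058,.123]); GX=R.from_euler('z',YAW).as_matrix()
DOWN=PAD0+GX@[-.002,0,-.023]
def tool(t):
    t=np.radians(t);c,s=np.cos(t),np.sin(t)
    return GX@np.array([[c,0,s],[0,-1,0],[s,0,-c]])
def delta(p,Rt):
    s=r.observe();T=R.from_rotvec(s['ee_rot']).as_matrix()
    print('t cm',np.round(T.T@(p-s['eef_pos'])*100,2),'rot deg',np.round(np.degrees(R.from_matrix(T.T@Rt).as_rotvec()),2),'F',np.round(s['ft_force'],2),'clk',s['clock'],'pos',np.round(s['eef_pos'],4),'q',np.round(s['qpos'],2))
E
python3 - <<'E'
from h import *
Rt=tool(18); delta(DOWN-.12*Rt[:,2],Rt)
E
```

```text
t cm [ 41.13 -45.49   1.72] rot deg [-5.42 17.45 34.21] F [ 0.68 -0.91  0.74] clk 1.0 pos [ 0.2534 -0.6256  0.2313] q [ 1.16  0.47 -0.05  1.53  0.02  1.14 -0.08]
```

step_arm(
  moves=[
    {"claw":1,"translation":[3.4,-3.8,-1],"delta_rot":[0,0,3]},
    {"claw":1,"translation":[6.8,-7.6,-2],"delta_rot":[0,0,6]},
    {"claw":1,"translation":[10.2,-11.4,-3],"delta_rot":[0,0,10]},
    {"claw":1,"translation":[13.7,-15.2,-4],"delta_rot":[0,0,14]},
    {"claw":1,"translation":[17.1,-19,-4],"delta_rot":[-1,2,18]},
    {"claw":1,"translation":[20.5,-22.8,-4],"delta_rot":[-1.5,4,22]},
    {"claw":1,"translation":[24,-26.5,-4],"delta_rot":[-2.2,7,26]},
    {"claw":1,"translation":[27.4,-30.3,-4],"delta_rot":[-3,10,30]},
    {"claw":1,"translation":[31,-34,-4],"delta_rot":[-4,13,34.2]},
    {"claw":1,"translation":[34.5,-38,-4],"delta_rot":[-5.42,17.45,34.2]},
    {"claw":1,"translation":[38,-42,-4],"delta_rot":[-5.42,17.45,34.2]},
    {"claw":1,"translation":[41.1,-45.5,-4],"delta_rot":[-5.42,17.45,34.2]},
  ],
  newtons=30,
)

```text
clock: 2.2
eef_pos: [0.4576, -0.0638, 0.2719]
ee_rot: [3.05, -0.333, 0.486]
ft_force: [1.4, -0.1, 0.2]
opening: 0.0001
```

Run:
```python
from h import *
Rt=tool(18); delta(DOWN-.12*Rt[:,2],Rt)
```

```text
t cm [-1.5  -1.53  5.58] rot deg [ 0.07 -0.11 -0.  ] F [ 1.41 -0.09  0.17] clk 2.2 pos [ 0.4576 -0.0638  0.2719] q [ 0.53 -0.06 -0.49  2.13  0.05  0.75 -1.79]
```

step_arm(
  moves=[
    {"claw":1,"translation":[-1.5,-1.5,2.5],"delta_rot":[0,0,0]},
    {"claw":1,"translation":[-1.5,-1.5,5.5],"delta_rot":[0,0,0]},
    {"claw":1,"translation":[-1.5,-1.5,5.5],"delta_rot":[0,0,0]},
    {"claw":1,"translation":[-1.5,-1.5,5.5],"delta_rot":[0,0,0]},
  ],
)

```text
clock: 2.6
eef_pos: [0.4636, -0.0501, 0.2152]
ee_rot: [3.05, -0.334, 0.485]
ft_force: [0.1, 0.1, 0.8]
opening: -0.0001
```

Run:
```python
from h import *
Rt=tool(18); delta(DOWN-.12*Rt[:,2],Rt)
for c in ('wrist','top','scene'):
    snap(c,c+'1')
    for t in ('window','lever_pad'):
        for d in r.landmark_of(t,c)[:2]: print(c,t,np.round(d['centre'],4),round(d['conf'],2))
print(proj('wrist',[PAD0]))
```

```text
t cm [-0.02 -0.06  0.11] rot deg [ 0.07 -0.08 -0.04] F [0.12 0.12 0.78] clk 2.6 pos [ 0.4636 -0.0501  0.2152] q [ 0.5   0.03 -0.54  2.2   0.16  0.61 -1.94]
wrist lever_pad [ 0.504  -0.0584  0.1229] 0.67
top lever_pad [ 0.5051 -0.0561  0.1234] 0.72
scene window [ 0.4986 -0.0659  0.1464] 0.82
[[275.23238792 196.8808255 ]]
```

View pics/wrist1.png

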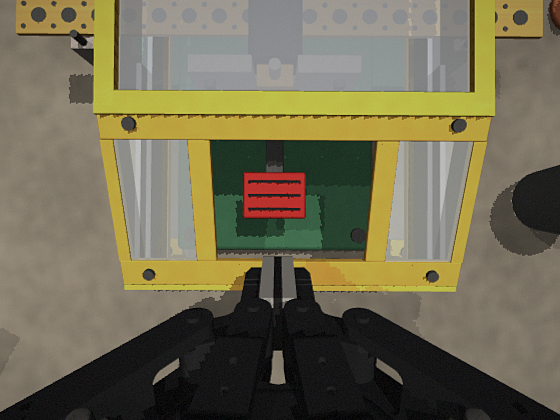

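The wrist view shows the pad at (275,195), against a projected (275,197). The opening spans columns about 213–375, and the fingers line up with the pad. I'll go in to just above the pad, shifted 5 mm towards the window's middle.

step_arm(
  moves=[
    {"claw":1,"translation":[0.1,0.4,2],"delta_rot":[0,0,0]},
    {"claw":1,"translation":[0.1,0.4,4],"delta_rot":[0,0,0]},
    {"claw":1,"translation":[0.1,0.4,6],"delta_rot":[0,0,0]},
    {"claw":1,"translation":[0.1,0.4,7],"delta_rot":[0,0,0]},
    {"claw":1,"translation":[0.1,0.4,8],"delta_rot":[0,0,0]},
    {"claw":1,"translation":[0.1,0.4,8],"delta_rot":[0,0,0]},
  ],
)

```text
clock: 3.65
eef_pos: [0.4876, -0.0596, 0.1386]
ee_rot: [3.05, -0.334, 0.483]
ft_force: [-1.3, 0.7, 0.3]
opening: -0.0
```

Run:
```python
from h import *
Rt=tool(18); delta(DOWN+GX@[.0015,-.0045,0],Rt)
snap('wrist','wrist2');print(proj('wrist',[PAD0]))
```

```text
t cm [ 0.06 -0.02  4.08] rot deg [ 0.08 -0.02 -0.02] F [-1.25  0.69  0.26] clk 3.65 pos [ 0.4876 -0.0596  0.1386] q [ 0.43  0.2  -0.48  2.25  0.4   0.44 -2.16]
[[266.64588502 240.17450295]]
```

View pics/wrist2.png

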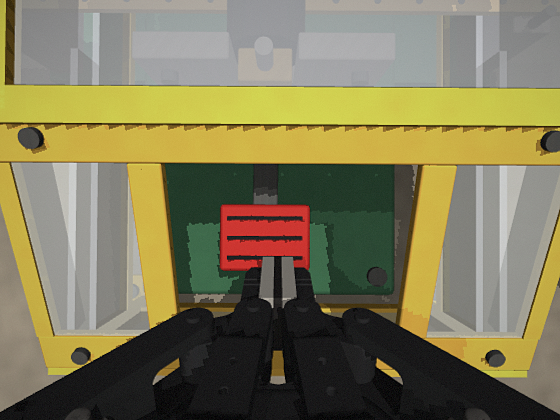

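The fingertips are at about (277,262) at the pad's near edge, clear of the frame on both sides. Next I'll move over the pad's middle.

step_arm(
  moves=[
    {"claw":1,"translation":[0.6,0,0.6],"delta_rot":[0,0,0]},
    {"claw":1,"translation":[1.15,0,1.25],"delta_rot":[0,0,0]},
    {"claw":1,"translation":[1.15,0,1.25],"delta_rot":[0,0,0]},
    {"claw":1,"translation":[1.15,0,1.25],"delta_rot":[0,0,0]},
  ],
)

```text
clock: 4.1
eef_pos: [0.5026, -0.0627, 0.131]
ee_rot: [3.05, -0.334, 0.485]
ft_force: [0.1, -0.3, -0.7]
opening: 0.0001
```

Run:
```python
from h import *
Rt=tool(18); F=DOWN+GX@[.0015,-.0045,0]
for s in (0,.33,.67,.9): delta(F+s*GX@np.array([.002,0,.03]),Rt)
```

```text
t cm [-1.16 -0.    2.88] rot deg [ 0.07 -0.08 -0.03] F [ 0.07 -0.28 -0.7 ] clk 4.1 pos [ 0.5026 -0.0627  0.131 ] q [ 0.41  0.24 -0.46  2.22  0.44  0.43 -2.19]
t cm [-0.79 -0.    1.96] rot deg [ 0.07 -0.08 -0.03] F [ 0.07 -0.28 -0.7 ] clk 4.1 pos [ 0.5026 -0.0627  0.131 ] q [ 0.41  0.24 -0.46  2.22  0.44  0.43 -2.19]
t cm [-0.41 -0.    1.01] rot deg [ 0.07 -0.08 -0.03] F [ 0.07 -0.28 -0.7 ] clk 4.1 pos [ 0.5026 -0.0627  0.131 ] q [ 0.41  0.24 -0.46  2.22  0.44  0.43 -2.19]
t cm [-0.15 -0.    0.37] rot deg [ 0.07 -0.08 -0.03] F [ 0.07 -0.28 -0.7 ] clk 4.1 pos [ 0.5026 -0.0627  0.131 ] q [ 0.41  0.24 -0.46  2.22  0.44  0.43 -2.19]
```

Now I'll press partway, to about z 0.110, and read the force.

step_arm(
  moves=[
    {"claw":1,"translation":[-0.15,0,0.37],"delta_rot":[0,0,0]},
    {"claw":1,"translation":[-0.28,0,0.7],"delta_rot":[0,0,0]},
    {"claw":1,"translation":[-0.41,0,1.0],"delta_rot":[0,0,0]},
    {"claw":1,"translation":[-0.54,0,1.33],"delta_rot":[0,0,0]},
    {"claw":1,"translation":[-0.67,0,1.65],"delta_rot":[0,0,0]},
    {"claw":1,"translation":[-0.79,0,1.96],"delta_rot":[0,0,0]},
    {"claw":1,"translation":[-0.79,0,1.96],"delta_rot":[0,0,0]},
    {"claw":1,"translation":[-0.79,0,1.96],"delta_rot":[0,0,0]},
  ],
)

```text
clock: 4.9
eef_pos: [0.5006, -0.0623, 0.1099]
ee_rot: [3.05, -0.333, 0.484]
ft_force: [-4.1, 0.7, 6.4]
opening: 0.0003
```

Run:
```python
from h import *
Rt=tool(18); F=DOWN+GX@[.0015,-.0045,0]
delta(F,Rt)
snap('wrist','wrist3')
```

```text
t cm [-0.31 -0.    0.94] rot deg [ 0.11 -0.04 -0.  ] F [-4.14  0.74  6.44] clk 4.9 pos [ 0.5006 -0.0623  0.1099] q [ 0.37  0.27 -0.42  2.25  0.51  0.38 -2.26]
```

View pics/wrist3.png

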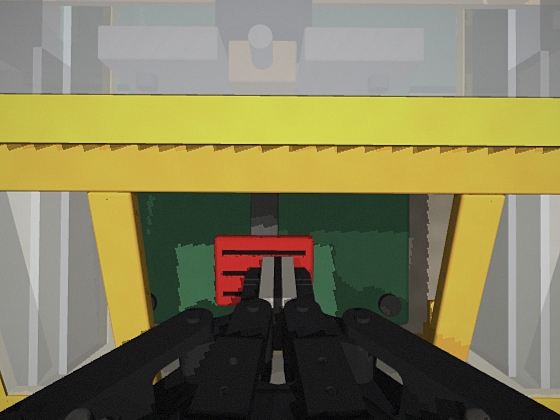

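The pad is moving down under the fingertips, at about (265,270), with the frame clear. I'll continue.

step_arm(
  moves=[
    {"claw":1,"translation":[-0.08,0,0.2],"delta_rot":[0,0,0]},
    {"claw":1,"translation":[-0.15,0,0.4],"delta_rot":[0,0,0]},
    {"claw":1,"translation":[-0.22,0,0.6],"delta_rot":[0,0,0]},
    {"claw":1,"translation":[-0.22,0,0.6],"delta_rot":[0,0,0]},
    {"claw":1,"translation":[-0.22,0,0.6],"delta_rot":[0,0,0]},
  ],
)

```text
clock: 5.45
eef_pos: [0.5005, -0.0623, 0.104]
ee_rot: [3.049, -0.333, 0.485]
ft_force: [-2.4, -0.3, 7.8]
opening: -0.0001
```

Run:
```python
from h import *
delta(DOWN+GX@[.0015,-.0045,0],tool(18))
```

```text
t cm [-0.12 -0.    0.38] rot deg [ 0.13 -0.1   0.01] F [-2.4  -0.34  7.84] clk 5.45 pos [ 0.5005 -0.0623  0.104 ] q [ 0.35  0.28 -0.4   2.25  0.53  0.37 -2.28]
```

step_arm(
  moves=[
    {"claw":1,"translation":[-0.04,0,0.1],"delta_rot":[0,0,0]},
    {"claw":1,"translation":[-0.07,0,0.2],"delta_rot":[0,0,0]},
    {"claw":1,"translation":[-0.07,0,0.2],"delta_rot":[0,0,0]},
    {"claw":1,"translation":[-0.07,0,0.2],"delta_rot":[0,0,0]},
  ],
)

```text
clock: 5.85
eef_pos: [0.5006, -0.0623, 0.1024]
ee_rot: [3.048, -0.333, 0.487]
ft_force: [-4.0, -0.2, 7.2]
opening: -0.0002
```

step_arm(
  moves=[
    {"claw":1,"translation":[-0.03,0,0.1],"delta_rot":[0,0,0]},
    {"claw":1,"translation":[-0.03,0,0.1],"delta_rot":[0,0,0]},
    {"claw":1,"translation":[-0.03,0,0.1],"delta_rot":[0,0,0]},
  ],
)

```text
clock: 6.15
eef_pos: [0.5006, -0.0623, 0.1018]
ee_rot: [3.048, -0.332, 0.487]
ft_force: [-4.5, 0.1, 7.4]
opening: -0.0001
```

step_arm(
  moves=[
    {"claw":1,"translation":[-0.03,0,0.1],"delta_rot":[0,0,0]},
    {"claw":1,"translation":[-0.03,0,0.1],"delta_rot":[0,0,0]},
    {"claw":1,"translation":[-0.03,0,0.1],"delta_rot":[0,0,0]},
  ],
)

```text
clock: 6.45
eef_pos: [0.5006, -0.0624, 0.1012]
ee_rot: [3.047, -0.332, 0.488]
ft_force: [-3.4, 1.0, 7.2]
opening: 0.0001
```

step_arm(
  moves=[
    {"claw":1,"translation":[-0.03,0,0.1],"delta_rot":[0,0,0]},
    {"claw":1,"translation":[-0.03,0,0.1],"delta_rot":[0,0,0]},
    {"claw":1,"translation":[-0.03,0,0.1],"delta_rot":[0,0,0]},
  ],
)

```text
clock: 6.75
eef_pos: [0.5007, -0.0623, 0.1007]
ee_rot: [3.046, -0.331, 0.489]
ft_force: [-4.0, 0.3, 7.5]
opening: 0.0001
```

Run:
```python
from h import *
delta(DOWN+GX@[.0015,-.0045,0],tool(18)); snap('wrist','wrist4'); delta(DOWN,tool(18));snap('wrist','w');delta(DOWN,tool(18))
```

```text
t cm [-0.04 -0.    0.06] rot deg [ 0.23 -0.28  0.07] F [-4.03  0.3   7.46] clk 6.75 pos [ 0.5007 -0.0623  0.1007] q [ 0.34  0.28 -0.39  2.26  0.55  0.36 -2.3 ]
t cm [-0.18 -0.45  0.01] rot deg [ 0.23 -0.28  0.07] F [-2.7  -0.57  8.6 ] clk 6.8 pos [ 0.5007 -0.0623  0.1006] q [ 0.34  0.28 -0.39  2.26  0.55  0.36 -2.3 ]
t cm [-0.18 -0.45  0.01] rot deg [ 0.23 -0.28  0.07] F [-3.94  0.08  7.53] clk 6.85 pos [ 0.5007 -0.0624  0.1007] q [ 0.34  0.28 -0.39  2.26  0.55  0.36 -2.3 ]
```

View pics/wrist4.png

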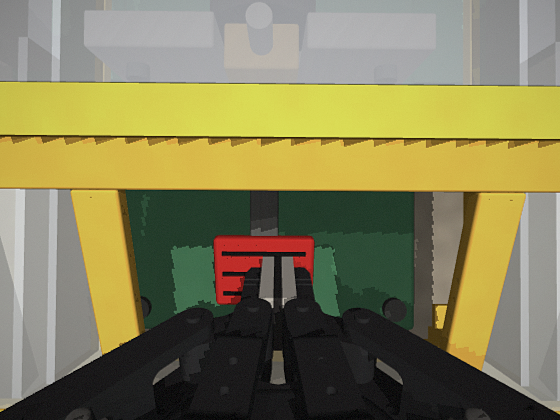

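The pad shows at (264,268), nearly parallel to the fingertips, and the frame is clear. The force is still about 8.5 N with no rise from the stop, so I'll keep going in small steps.

step_arm(
  moves=[
    {"claw":1,"translation":[-0.04,0,0.12],"delta_rot":[0.2,-0.3,0]},
    {"claw":1,"translation":[-0.04,0,0.12],"delta_rot":[0.2,-0.3,0]},
    {"claw":1,"translation":[-0.04,0,0.12],"delta_rot":[0.2,-0.3,0]},
  ],
)

```text
clock: 7.15
eef_pos: [0.5007, -0.0624, 0.1]
ee_rot: [3.051, -0.331, 0.484]
ft_force: [-3.9, -0.1, 7.9]
opening: 0.0002
```

step_arm(
  moves=[
    {"claw":1,"translation":[-0.04,0,0.12],"delta_rot":[0,0,0]},
    {"claw":1,"translation":[-0.04,0,0.12],"delta_rot":[0,0,0]},
    {"claw":1,"translation":[-0.04,0,0.12],"delta_rot":[0,0,0]},
  ],
)

```text
clock: 7.45
eef_pos: [0.5008, -0.0624, 0.0997]
ee_rot: [3.049, -0.33, 0.485]
ft_force: [-6.4, 0.4, 14.2]
opening: 0.0
```

Run:
```python
from h import *
f=[]
for i in range(4): r.get_image('wrist'); f.append(r.observe()['ft_force'])
print(np.mean(f,0)); delta(DOWN+GX@[.0015,-.0045,0],tool(18))
```

```text
[-6.85194565  0.79282511 14.29796419]
t cm [-0.02 -0.   -0.03] rot deg [ 0.11 -0.11  0.1 ] F [-6.77  0.76 14.65] clk 7.65 pos [ 0.5008 -0.0624  0.0997] q [ 0.34  0.28 -0.39  2.26  0.55  0.36 -2.3 ]
```

The stop was met: the force rose from about 8 to 14 N at z 0.0997, the predicted height. I'll ease off slightly so it is held without forcing.

step_arm(
  moves=[
    {"claw":1,"translation":[0,0,0.07],"delta_rot":[0,0,0]},
    {"claw":1,"translation":[0,0,0.07],"delta_rot":[0,0,0]},
    {"claw":1,"translation":[0,0,0.07],"delta_rot":[0,0,0]},
    {"claw":1,"translation":[0,0,0.07],"delta_rot":[0,0,0]},
  ],
)

```text
clock: 8.05
eef_pos: [0.5008, -0.0624, 0.0998]
ee_rot: [3.048, -0.33, 0.486]
ft_force: [-6.0, 0.4, 11.8]
opening: -0.0001
```

Run:
```python
from h import *
f=[]
for i in range(6): r.get_image('wrist'); f.append(r.observe()['ft_force'])
print(np.mean(f,0)); delta(DOWN+GX@[.0015,-.0045,0],tool(18))
a=snap('top','top5'); b=snap('scene','scene5')
for t in('lantern','paint_tin','finial','wrench'): print(t,[np.round(d['centre'],3) for d in r.landmark_of(t,'scene')][:1])
cv2.imwrite('pics/f.png',cv2.resize(b[160:340,120:330],None,fx=3.3,fy=3.3,interpolation=cv2.INTER_CUBIC))
```

```text
[-5.78890238  0.58135427 12.30997674]
t cm [-0.01 -0.   -0.03] rot deg [ 0.16 -0.14  0.12] F [-6.12  0.47 11.88] clk 8.35 pos [ 0.5008 -0.0624  0.0998] q [ 0.34  0.28 -0.39  2.26  0.55  0.36 -2.3 ]
lantern [array([ 0.436,  0.324, -0.001])]
paint_tin [array([ 0.444, -0.339, -0.003])]
finial [array([ 0.633, -0.415,  0.002])]
wrench [array([ 0.443, -0.337, -0.003])]
```

View pics/f.png

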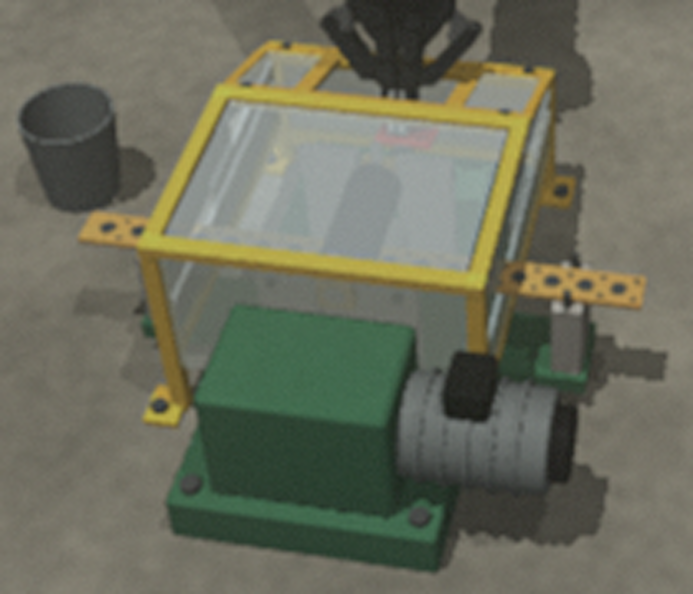

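Run:
```python
from h import *
print(r.observe()['ft_force']); print(r.sign_off())
```

```text
[-6.10550539  0.1402124  12.98583182]
the job is handed in; nothing more can be done
None
```

The release lever is pressed down to its stop and the arm is still holding it there. I went in through the guard's window with the gripper shut, tilted about 18° to match the window, and handed the job in at about 8.5 s.

**Lever down:** The push rose from about 8 N to 14 N with the fingertips at z ≈ 0.100 m, which is where the pad should be when fully down. I then eased off, and the last readings were about 12–13 N upward and 6 N sideways. That is a few newtons more than the spring needs, so the lever rests lightly on its stop.

**Top roll:** I could not measure its lift directly. I infer it from the fingertip height and the force rise.

**Guard and strip:** In the pictures the gripper stayed clear of the window frame, and no force before the pad suggested a touch. The strip looked to be in place.

**Other things on the bench:** The lantern, tin and finial were found where they started, within the detector's few millimetres of error. The last wrench detection landed on the tin's position, which looks like a false match, so I did not re-check the wrench; the arm never went near it.

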